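Hang a herb-drying bar on a swinging drop hook

TASK

Hang the wooden herb-drying bar on the drop hook, which is swinging freely under the arm of the countertop stand. Pick the bar up by one end, hold the top wire of its eye against the hook's shank well above the tip until the hook has stopped swinging, then slide it gently down into the bend (how far down differs, so feel for it) so that the hook carries it before you let go. Never load the hook or its stand with more than 8 N, leave the bar hanging level and quiet, and leave the other things where they are.

Things in the scene. Friction and masses are not known exactly. Their poses are not given: they have to be found in the camera images.
- bar_mid (a point): Centre of the loose herb-drying bar (105 to 195 g): pale wood, 240 long (its y), 18 wide (x), 24 mm high (z). Four cross pegs (8 thick, 64 long, along x) at y = +-25, +-55 mm form its feet, 20 mm below this point; the wood's top is 12 above. A wire eye stands on its middle. Both ends alike, clear to grasp across x beyond the pegs, e.g. at y = +-95 mm (clears the stand's arm).
- bar_eye (a point): Middle of the top wire (wire centre) of the bar's steel eye, 100.5 mm above bar_mid along the bar's z; axes as bar_mid. The eye is a tall upright arch of 5 mm wire in the bar's y-z plane, open along its x, 29 mm wide inside; 86 mm are free between the wood and the underside of the top wire.
- stand_end (a point): End of the fixed steel stand's arm (middle of its dark boss), 432 mm above the worktop, where the hook's hanger hangs straight down. Level axes of the stand (yaw up to 0.3 rad): the arm and the hook's tip point to -x, to the robot; the post (16 mm thick) stands 120 mm off on +x; the hook swings in the x-z plane. The arm parts are up to 26 mm wide in y; the wooden foot is 16 mm high.
- seat_nominal (a point): Usual place of the eye's top wire (its centre) seated in the bend of the straight hook: 206 mm below stand_end, fixed to the stand. The true seat is up to 13 mm higher or lower (hanger screwed in to an unmeasured depth: feel for it), 164 mm below the hinge. From the true seat: shank at x = +9.5 mm, straight to 70 mm above; tip at x = -9.5, top 18.5 above; mouth 12 wide; underside 9.5 below.
- hook (a joint): Swing of the hook, rad: 0 straight (its rest, within 0.03), + when its lower end is to the stand's +x (away from the robot), stops +-0.7. 7 mm steel, 300 g, with a 36 mm ball weight 60 mm below the hinge. Almost undamped: released at 0.3 to 0.45 it goes on swinging (period about 0.6 s, both ways) until a steady contact stops it. Leaning it aside takes under 1 N.
- mug_teal: Bystander: teal mug, 82x117x90 mm, standing upright; origin at the centre of its underside.
- yoghurt_pot: Bystander: yoghurt pot, 72x72x71 mm; origin at the centre of its underside.
- spice_5: Bystander: spice jar with green lid, 44x44x100 mm; origin at the centre of its underside.
- tea_box: Bystander: dark tea carton, 69x122x78 mm; origin at the centre of its underside.
- orange: Bystander: orange, about 80 mm; origin at the centre of its underside.
- salt_shaker: Bystander: glass salt shaker with grey top, 44x44x90 mm; origin at the centre of its underside.
- bean_tin: Bystander: tin, 75 mm across, 110 mm high; origin at the centre of its underside.
- kitchen_timer: Bystander: round kitchen timer, 62 mm across, 43 mm high; origin at the centre of its underside.

How it is judged (in metres and radians):
On the way, in this order (a step that is already met when the one before it is completed fails the run):
1. The bar has been picked up (height (world z) of bar_mid above 0.06 m and contact force between the fingers and bar above 0.5 N), for 0.2 s.
2. The hook's shank leans quietly against the top wire of the held bar's eye, which is not yet down in the bend: swing slower than 0.3 rad/s for half a second (contact force between bar and hook above 0.02 N and velocity of joint hook between -0.3 and 0.3 rad/s and z of bar_eye in the frame of stand_end above -0.186 m and y of bar_eye in the frame of stand_end between -0.015 and 0.015 m and contact force between the fingers and bar above 0.5 N), for 0.5 s.
3. The eye's top wire is down in the bend and the hook carries it, with the bar still held (z of bar_eye in the frame of stand_end between -0.224 and -0.186 m and y of bar_eye in the frame of stand_end between -0.015 and 0.015 m and contact force between bar and hook above 0.6 N and contact force between the fingers and bar above 0.5 N), for 0.2 s.
At the end, for the whole second after the job is handed in: The released bar hangs by its eye in the hook's bend, carried by the hook: top wire 189 to 224 mm below stand_end, within 25 mm of it in x and 15 mm in y; bar level within 0.2 rad; hook within 0.12 rad of straight and slower than 0.6 rad/s; bar turning under 1 rad/s (z of bar_eye in the frame of stand_end between -0.224 and -0.189 m and x of bar_eye in the frame of stand_end between -0.025 and 0.025 m and y of bar_eye in the frame of stand_end between -0.015 and 0.015 m and contact force between bar and hook above 0.3 N and angle between bar_mid's own z axis and vertical below 0.2 rad and value of joint hook between -0.12 and 0.12 rad and velocity of joint hook between -0.6 and 0.6 rad/s and angular speed of bar below 1 rad/s and contact force between bar and the fingers below 0.05 N); the robot touches nothing.
It fails at once if The hook is struck or pressed with more than 8 N (contact force between hook and anything else above 8 N).
It fails at once if The stand is loaded with more than 8 N (contact force between stand and anything else above 8 N).
It fails at once if One of the other things on the worktop is moved by more than 3 cm (distance of any of mug_teal, yoghurt_pot, spice_5, tea_box, orange, salt_shaker, bean_tin, kitchen_timer from where it was at the start of the episode above 0.03 m).
It also fails if it takes over 64 s, if anything falls off the work surface, if the arm or the gripper's body presses on something with over 40 N, if the wrist force passes 120 N, or if a joint passes its speed limit or range.

ROBOT

A 6-joint arm with a two-finger parallel gripper is mounted at the origin on a cart in front of the work surface, level with it; the furniture and walls round the work are solid. World frame = base frame: x ahead of the robot, y to its left, z up, the work surface at z = 0. Lengths are in m, angles in degrees, forces in N, time in s.
With the tool pointing down it reaches from about 0.275 to 0.825 m from the base axis. Payload 4.9 kg.
Tool frame: the origin (TCP) lies on the centre line of the jaws, within the pads' length; the fingertips stand 8 mm ahead of it and the grasp point (between the pads) lies 11 mm behind it (ctrl.tip_reach is the distance from the TCP to the fingertips, in m); z points along the fingers, y is the line along which they close (so a half turn about z gives the same grasp; the last joint's range is limited). The gripper opens to 85 mm and grips with 20 to 120 N. Pads are 22 mm wide; open, the fingers measure 114 mm over their backs; the gripper's body (76 mm by 85 mm) begins 54 mm behind the grasp point. The pads swing forward as they close: fully open they stand 13 mm farther back than shut.
Start: joints at [59.462, 18.69, -11.035, 60.275, 0, 82.311], TCP at [0.214, 0.507, 0.239] pointing down, gripper open.
Joint ranges: [-152.03, 152.03], [-55.5, 102.48], [-74.3, 77.21], [-110.64, 120.58], [-84.22, 78.4], [-180, 180]. Speed limits (degrees/s): [147.25, 147.25, 180, 180, 180, 180].

INTERFACE

Orientations are given as a 3x3 rotation matrix whose columns are the frame's x, y, z axes.
In Python, from bench import monitor, vision, close_job, ctrl gives the robot as it stands.
- The arm moves only by the tool carry_out, never from a script. Its arguments are lists of equal length, an entry for each row: "grip": the finger opening in mm, from 0 to 85.4; "slide": the shift along the tool's x, y, z in mm, a list of three; "delta_rot": the turn, a rotation vector about the tool's x, y, z in degrees, a list of three. A call has exactly 5 rows; each row shifts and turns the commanded pose from where the row before left it, along the tool's axes as they then stand; what a row does not reach is not made up. A row lasts 1/12 s, in which the tool goes at most 41.7 mm and 7.16 degrees, less where a joint would pass 70% of its speed; a pose out of reach is approached as far as the arm can. A call with a gripper value outside its range is refused whole. The fingers move at their own pace and stop on an object; "force" is the grip in N (left out, the last holds). Time passes only in rows, so rows that do not move let the fingers close, or fill a call up. It gives the time, the measured TCP pose, the force, the opening and the grip force at its end, in the units of the state.
- monitor.get_state(): the state, without advancing time (a new reading comes with each control period).
- vision.grab_frame(name): name is "side" or "top" or "wrist"; returns the picture (400x640x3 uint8, red, green, blue); there is no depth.
- vision.get_calibration(name): a dict with "camera_matrix" (3x3 intrinsics, pixels), "rvec" (rotation vector, rad) and "tvec" (3), from world to camera coordinates, as OpenCV has them. Camera axes: x right, y down, z forward; pixel columns grow to the right and rows downward; lengths in m; the calibration is good to about 2 mm. A picture is of the moment at which its call begins: read the wrist's pose just before it. get_calibration takes no time and is no camera call; for the wrist camera it gives the pose at the moment of the call.
- close_job(): hands the job in; it is judged then, once.
The state is a dict: "time": time; "qpos": joint angles; "dq": joint speeds; "joint_efforts": joint torques, N m; "ee_pos": TCP position; "tool_rot": TCP orientation; "ft_force": force on the tool from outside, world axes, zero at the start; "torque": the same for the moment, N m; "finger_gap": finger opening in m; "grasp_force": force on a finger pad.
Only numpy, scipy, OpenCV 4.12 (cv2) and the standard library are available. Lean on these libraries where they do the work, as an engineer would, in place of code of your own. Each camera call takes 0.05 s, during which the arm holds its last target. There are 200 camera calls.

## Working session

There is one attempt and no reset: what is moved stays moved. The work goes in short steps, Python scripts to look and compute and a tool call to move; the robot and the scene stay as the last step left them, time stands still between calls to the robot, and variables do not carry over. Pictures are saved under pics/ and viewed, at most 10 in all, crops included, and the job is handed in when it is done.

Besides the shell and the picture viewer there is one more tool, called after ">>>" as a command line: name --argument value ..., lists and objects as JSON in quotes. carry_out: Moves the arm, as the interface text tells. Its arguments: {"type":"object","properties":{"grip":{"type":"array"},"slide":{"type":"array"},"delta_rot":{"type":"array"},"force":{"type":"number"}},"required":["grip","slide","delta_rot"]}

```bash
mkdir -p pics; python3 - <<'E'
from bench import monitor, vision
import cv2, numpy as np
for n in ("side","top"):
    im=vision.grab_frame(n); cv2.imwrite(f"pics/{n}0.png",im[:,:,::-1])
    c=vision.get_calibration(n); R=cv2.Rodrigues(np.array(c['rvec'],float))[0]
    print(n,np.array(c['camera_matrix']).round(1).tolist(),(-R.T@np.array(c['tvec']).ravel()).round(3),R.round(2).tolist())
s=monitor.get_state(); print(s)
E
```

```text
side [[362.2, 0.0, 323.9], [0.0, 362.2, 199.4], [0.0, 0.0, 1.0]] [0.439 0.716 0.921] [[-0.99, -0.16, 0.0], [-0.11, 0.68, -0.73], [0.11, -0.72, -0.69]]
top [[453.4, 0.0, 318.6], [0.0, 453.4, 195.7], [0.0, 0.0, 1.0]] [0.459 0.013 1.52 ] [[-0.0, -1.0, 0.0], [-1.0, 0.0, -0.07], [0.07, -0.0, -1.0]]
{'time': 0.1, 'qpos': array([ 5.94619470e+01,  1.87296678e+01, -1.10856792e+01,  6.02751588e+01,
       -2.29694641e-04,  8.23117842e+01]), 'dq': array([ 0.0851917 , -0.08300568,  0.10164543,  0.00141056, -0.05172684,
        0.05633674]), 'joint_efforts': array([ 9.97880525e-04, -4.44237399e+01,  2.63039142e+01,  7.84034928e-03,
       -1.13200877e-04, -6.23921864e-06]), 'ee_pos': array([0.21329634, 0.50640406, 0.23856759]), 'tool_rot': array([[-9.21525651e-01,  3.88316669e-01, -7.99170289e-04],
       [ 3.88317436e-01,  9.21524667e-01, -1.36255364e-03],
       [ 2.07352843e-04, -1.56595989e-03, -9.99998752e-01]]), 'ft_force': array([-0.07151829, -0.59023903, -0.43117651]), 'torque': array([-0.00057742, -0.00359787, -0.02410024]), 'grasp_force': 0.0, 'finger_gap': 0.08541776954436427}
```

View pics/side0.png

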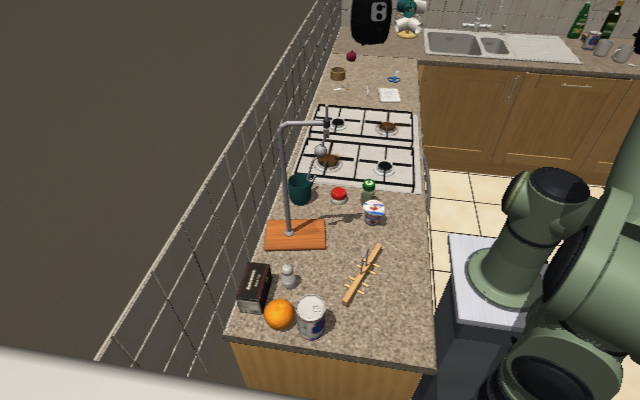

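View pics/top0.png

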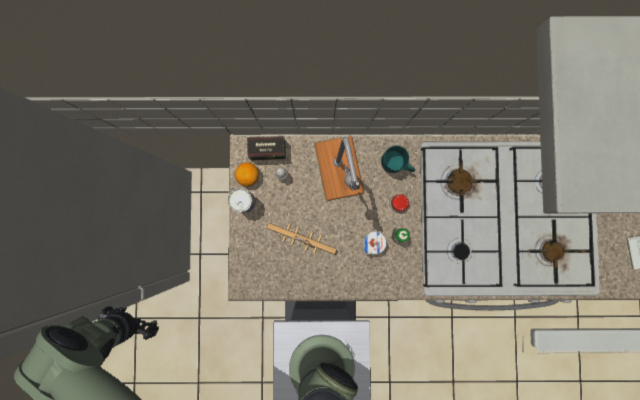

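Top view: the bar runs from (268,226) to (336,251), with the stand's boss near (350,181). Side view: the bar runs from (347,302) to (380,246), with the boss near (326,122). I'll enlarge both crops for detail.

```bash
cat > h.py <<'E'
import cv2, numpy as np
from bench import monitor, vision
def cam(n):
    c=vision.get_calibration(n); R=cv2.Rodrigues(np.array(c['rvec'],float))[0]
    return np.array(c['camera_matrix'],float),R,np.array(c['tvec'],float).ravel()
def ray(n,p):
    K,R,t=cam(n); d=R.T@np.linalg.inv(K)@np.array([p[0],p[1],1.]); return -R.T@t,d/np.linalg.norm(d)
def onz(n,p,z):
    o,d=ray(n,p); return o+d*(z-o[2])/d[2]
def tri(n1,p1,n2,p2):
    o1,d1=ray(n1,p1);o2,d2=ray(n2,p2)
    s=np.linalg.lstsq(np.stack([d1,-d2],1),o2-o1,rcond=None)[0]
    a,b=o1+s[0]*d1,o2+s[1]*d2; return (a+b)/2,np.linalg.norm(a-b)
def proj(n,P):
    K,R,t=cam(n); q=K@(R@np.array(P,float)+t); return q[:2]/q[2]
E
python3 - <<'E'
import cv2,numpy as np
a=cv2.imread('pics/top0.png')[125:265,225:425]; b=cv2.imread('pics/side0.png')[100:310,230:400]
cv2.imwrite('pics/topc.png',cv2.resize(a,None,fx=4,fy=4,interpolation=cv2.INTER_CUBIC))
cv2.imwrite('pics/sidec.png',cv2.resize(b,None,fx=2.8,fy=2.8,interpolation=cv2.INTER_CUBIC))
E
```

```text
(no output)
```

View pics/topc.png

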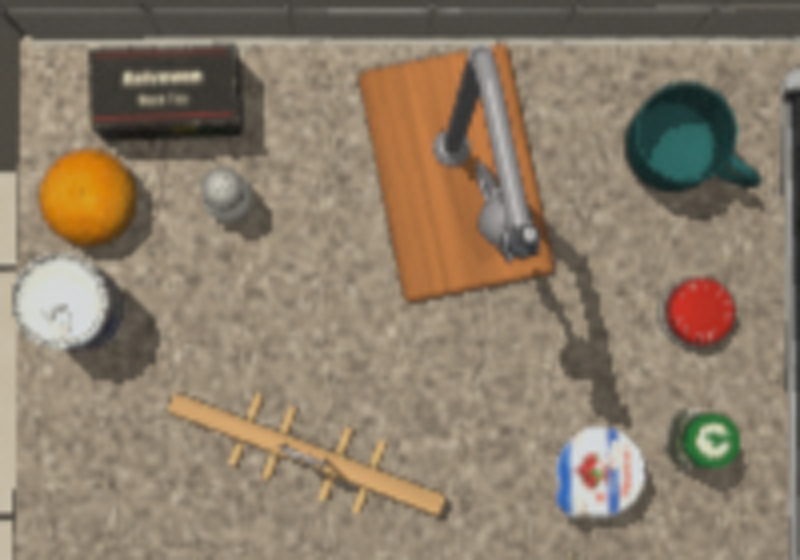

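View pics/sidec.png

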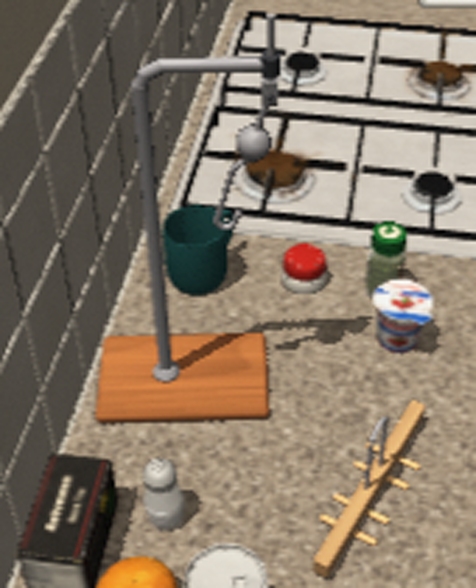

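The top crop shows the boss at (523,240), the arm from (483,55), the post base at (452,150), and bar ends at (172,403) and (443,503). The side crop shows the boss at (271,66) and the hook swung away, towards the post.

```bash
python3 - <<'E'
from h import *
im=cv2.imread('pics/top0.png'); 
T=lambda x,y:(225+(x+.5)/4-.5,125+(y+.5)/4-.5); S=lambda x,y:(230+(x+.5)/2.8-.5,100+(y+.5)/2.8-.5)
b,d=tri('top',T(523,240),'side',S(271,66)); print('boss',b,d, onz('top',T(523,240),.432))
p=onz('top',T(452,150),.018); a=onz('top',T(483,58),.432); q,d=tri('top',T(452,150),'side',S(166,373)); print('post',p,q,d,'armend',a)
for u in ((p,b),(a,b)): v=(u[0]-u[1])[:2]; print(np.degrees(np.arctan2(v[1],v[0])),np.linalg.norm(v))
f=[onz('top',T(*c),.016)for c in((361,73),(408,300),(553,272))]; print([np.degrees(np.arctan2(*(w[:2][::-1]))) for w in (f[0]-f[1],f[2]-f[1])])
hsv=cv2.cvtColor(im,cv2.COLOR_BGR2HSV); m=cv2.inRange(hsv,(8,80,110),(25,255,255)); m[:215]=0;m[256:]=0;m[:,:262]=0;m[:,342:]=0
m2=cv2.morphologyEx(m,cv2.MORPH_OPEN,np.ones((3,3),np.uint8))
r=cv2.minAreaRect(cv2.findNonZero(m2)); bx=cv2.boxPoints(r); print(r)
for e in (T(172,403),T(443,503)): print('end',onz('top',e,.032))
print('rect centre',onz('top',r[0],.030))
ee=[onz('top',e,.032) for e in (T(172,403),T(443,503))]; v=ee[0]-ee[1]; print('bar dir',np.degrees(np.arctan2(v[1],v[0])),np.linalg.norm(v))
E
```

```text
boss [ 0.56052818 -0.07997196  0.42951417] 0.003099117084658014 [ 0.56184243 -0.07962163  0.432     ]
post [ 0.6765094  -0.05630998  0.018     ] [ 0.67736484 -0.05648344  0.01360558] 0.000438290455320953 armend [ 0.67276975 -0.05624436  0.432     ]
11.530990970333464 0.11837031773746799
11.936451573848679 0.11472213549379402
[np.float64(11.471044376715883), np.float64(-79.18070853716502)]
((300.9516906738281, 238.70278930664062), (72.40457916259766, 16.213436126708984), 13.392498016357422)
end [0.46630615 0.17460913 0.032     ]
end [ 0.38438826 -0.04676523  0.032     ]
rect centre [0.42254146 0.06560044 0.03      ]
bar dir 69.69339051290106 0.23604479880451537
```

Estimates: stand_end (0.561, -0.080, 0.432) with yaw 11.4°. The bar's centre is (0.425, 0.064) with its y axis at 69.7°. I'll move above the left end of the bar.

>>> carry_out --grip '[85,85,85,85,85]' --slide '[[-24,-15,0],[-24,-15,0],[-24,-15,0],[-24,-15,0],[-24,-15,0]]' --delta_rot '[[0,0,0],[0,0,0],[0,0,0],[0,0,0],[0,0,0]]'

```text
time: 0.52
ee_pos: [0.2953, 0.3898, 0.2389]
tool_rot: [[-0.922, 0.388, -0.001], [0.388, 0.922, -0.001], [0.0, -0.001, -1.0]]
ft_force: [0.6, 0.2, -0.1]
finger_gap: 0.0854
grasp_force: 0.0
```

>>> carry_out --grip '[85,85,85,85,85]' --slide '[[-24,-15,0],[-24,-15,0],[-24,-15,0],[-24,-15,0],[-24,-15,0]]' --delta_rot '[[0,0,0],[0,0,0],[0,0,0],[0,0,0],[0,0,0]]'

```text
time: 0.93
ee_pos: [0.3768, 0.2741, 0.239]
tool_rot: [[-0.922, 0.388, -0.001], [0.388, 0.922, -0.0], [0.0, -0.0, -1.0]]
ft_force: [0.6, -0.4, -0.9]
finger_gap: 0.0847
grasp_force: 0.0
```

>>> carry_out --grip '[85,85,85,85,85]' --slide '[[-24,-15,0],[-24,-15,0],[-24,-15,0],[-24,-15,0],[-24,-15,0]]' --delta_rot '[[0,0,0],[0,0,0],[0,0,0],[0,0,0],[0,0,0]]'

```text
time: 1.35
ee_pos: [0.4583, 0.1584, 0.239]
tool_rot: [[-0.921, 0.388, -0.001], [0.388, 0.921, -0.0], [0.001, -0.0, -1.0]]
ft_force: [0.5, 0.3, -0.4]
finger_gap: 0.0851
grasp_force: 0.0
```

>>> carry_out --grip '[85,85,85,85,85]' --slide '[[0,0,0],[0,0,0],[0,0,0],[0,0,0],[0,0,0]]' --delta_rot '[[0,0,5.8],[0,0,5.8],[0,0,5.8],[0,0,5.8],[0,0,5.8]]'

```text
time: 1.77
ee_pos: [0.4577, 0.1595, 0.2389]
tool_rot: [[-0.613, 0.79, -0.001], [0.79, 0.613, -0.0], [0.0, -0.001, -1.0]]
ft_force: [0.2, 1.2, -0.3]
finger_gap: 0.0849
grasp_force: 0.0
```

>>> carry_out --grip '[85,85,85,85,85]' --slide '[[0,0,0],[0,0,0],[0,0,0],[0,0,0],[0,0,0]]' --delta_rot '[[0,0,5.8],[0,0,5.8],[0,0,5.8],[0,0,5.8],[0,0,5.8]]'

```text
time: 2.18
ee_pos: [0.4576, 0.1596, 0.2389]
tool_rot: [[-0.154, 0.988, -0.001], [0.988, 0.154, -0.0], [-0.0, -0.001, -1.0]]
ft_force: [0.6, -0.3, -1.0]
finger_gap: 0.085
grasp_force: 0.0
```

>>> carry_out --grip '[85,85,85,85,85]' --slide '[[0,0,0],[0,0,0],[0,0,0],[0,0,0],[0,0,0]]' --delta_rot '[[0,0,5.8],[0,0,5.8],[0,0,5.8],[0,0,5.8],[0,0,5.8]]'

```text
time: 2.6
ee_pos: [0.4576, 0.1597, 0.2389]
tool_rot: [[0.344, 0.939, -0.001], [0.939, -0.344, -0.0], [-0.0, -0.001, -1.0]]
ft_force: [-0.9, -0.4, -0.3]
finger_gap: 0.0849
grasp_force: 0.0
```

```bash
python3 - <<'E'
from h import *
s=monitor.get_state(); K,R,t=cam('wrist'); np.savez('w1.npz',K=K,R=R,t=t)
im=vision.grab_frame('wrist')[:,:,::-1]; cv2.imwrite('pics/w1.png',im)
print(s['ee_pos'],(-R.T@t).round(3)); 
E
```

```text
[0.45759895 0.15967893 0.23890079] [0.483 0.231 0.373]
```

View pics/w1.png

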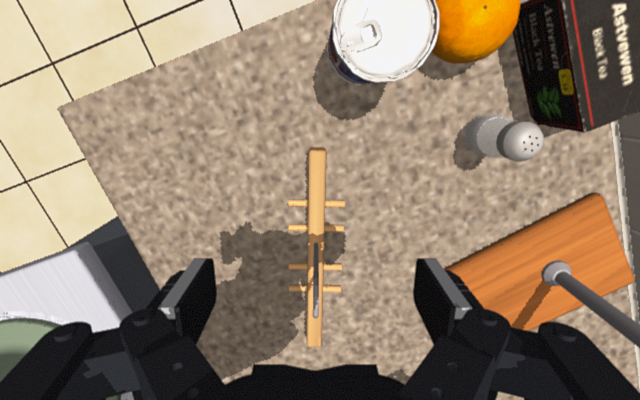

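The wrist view shows the bar upright in the frame: its far end at (317.5,148), near end at (315,347), and pegs at rows 203, 229, 267 and 289.

```bash
python3 - <<'E'
from h import *
ex=[onz('wrist',p,.032) for p in ((317.7,149),(314.8,346.5))]
pg=[onz('wrist',p,.004) for p in ((316.5,203.5),(316,228.5),(315.6,267),(315.3,289))]
m=sum(ex)/2; v=ex[0]-ex[1]; print(ex,m,np.linalg.norm(v),np.degrees(np.arctan2(v[1],v[0])),np.mean(pg,0))
u=v/np.linalg.norm(v); g=m+u*.096; s=monitor.get_state(); d=g-s['ee_pos']; d[2]=.012-s['ee_pos'][2]
print(g,'tool mm',s['tool_rot'].T@d*1000)
w=np.load('w1.npz'); im=cv2.imread('pics/w1.png'); hsv=cv2.cvtColor(im,cv2.COLOR_BGR2HSV)
for r in (160,175,190): 
    c=np.where(cv2.inRange(hsv[r:r+1,290:350],(8,90,90),(25,255,255))[0])[0]+290; print(r,c.min(),c.max())
E
```

```text
[array([0.46672329, 0.17884014, 0.032     ]), array([ 0.38096332, -0.04395179,  0.032     ])] [0.4238433  0.06744418 0.032     ] 0.23872791525515635 68.94663803760679 [0.42274125 0.06509755 0.004     ]
[0.45833008 0.15703582 0.032     ] tool mm [ -2.06001001   1.76800185 226.89980404]
160 308 325
175 308 325
190 308 324
```

>>> carry_out --grip '[60,60,60,60,60]' --slide '[[-2,1.5,30],[0,0,30],[0,0,30],[0,0,30],[0,0,30]]' --delta_rot '[[0,0,0.7],[0,0,0],[0,0,0],[0,0,0],[0,0,0]]'

```text
time: 3.07
ee_pos: [0.4584, 0.1573, 0.088]
tool_rot: [[0.349, 0.937, 0.0], [0.937, -0.349, 0.0], [0.0, 0.0, -1.0]]
ft_force: [0.7, 0.5, -0.2]
finger_gap: 0.0599
grasp_force: 0.0
```

>>> carry_out --grip '[60,60,60,60,60]' --slide '[[0,0,20],[0,0,20],[0,0,15],[0,0,12],[0,0,9]]' --delta_rot '[[0,0,0],[0,0,0],[0,0,0],[0,0,0],[0,0,0]]'

```text
time: 3.48
ee_pos: [0.4578, 0.1572, 0.0119]
tool_rot: [[0.349, 0.937, -0.002], [0.937, -0.349, -0.0], [-0.001, -0.002, -1.0]]
ft_force: [-1.0, -0.8, 0.3]
finger_gap: 0.0598
grasp_force: 0.0
```

>>> carry_out --grip '[40,30,20,10,5]' --slide '[[0,0,0],[0,0,0],[0,0,0],[0,0,0],[0,0,0]]' --delta_rot '[[0,0,0],[0,0,0],[0,0,0],[0,0,0],[0,0,0]]' --force 90

```text
time: 3.9
ee_pos: [0.4594, 0.1575, 0.0142]
tool_rot: [[0.351, 0.936, 0.002], [0.936, -0.351, 0.0], [0.001, 0.001, -1.0]]
ft_force: [-0.5, 0.6, 3.3]
finger_gap: 0.0164
grasp_force: 87.7
```

>>> carry_out --grip '[0,0,0,0,0]' --slide '[[0,0,0],[0,0,0],[0,0,0],[0,0,0],[0,0,0]]' --delta_rot '[[0,0,0],[0,0,0],[0,0,0],[0,0,0],[0,0,0]]' --force 90

```text
time: 4.32
ee_pos: [0.4594, 0.1575, 0.0141]
tool_rot: [[0.351, 0.936, 0.002], [0.936, -0.351, 0.0], [0.001, 0.001, -1.0]]
ft_force: [-1.3, 0.2, 6.9]
finger_gap: 0.0164
grasp_force: 88.0
```

>>> carry_out --grip '[0,0,0,0,0]' --slide '[[0,0,-5],[0,0,-15],[0,0,-25],[0,0,-30],[0,0,-30]]' --delta_rot '[[0,0,0],[0,0,0],[0,0,0],[0,0,0],[0,0,0]]'

```text
time: 4.73
ee_pos: [0.4577, 0.1572, 0.119]
tool_rot: [[0.351, 0.936, -0.002], [0.936, -0.351, -0.0], [-0.001, -0.002, -1.0]]
ft_force: [0.4, 0.4, -1.4]
finger_gap: 0.0167
grasp_force: 87.9
```

>>> carry_out --grip '[0,0,0,0,0]' --slide '[[0,0,-25],[0,0,-20],[0,0,-11],[0,0,0],[0,0,0]]' --delta_rot '[[0,0,0],[0,0,0],[0,0,0],[0,0,0],[0,0,0]]'

```text
time: 5.15
ee_pos: [0.4588, 0.1574, 0.1745]
tool_rot: [[0.351, 0.936, 0.001], [0.936, -0.351, 0.0], [0.001, 0.001, -1.0]]
ft_force: [-0.9, 0.2, -2.4]
finger_gap: 0.0166
grasp_force: 88.0
```

>>> carry_out --grip '[0,0,0,0,0]' --slide '[[-8,2,0],[-18,4,0],[-25,5,0],[-25,5,0],[-25,5,0]]' --delta_rot '[[0,0,0],[0,0,0],[0,0,0],[0,0,0],[0,0,0]]'

```text
time: 5.57
ee_pos: [0.4412, 0.0541, 0.1727]
tool_rot: [[0.35, 0.937, -0.003], [0.937, -0.35, -0.0], [-0.001, -0.003, -1.0]]
ft_force: [-0.0, -0.2, -2.4]
finger_gap: 0.0167
grasp_force: 88.0
```

>>> carry_out --grip '[0,0,0,0,0]' --slide '[[-25,5,0],[-20,5,0],[-15,3,0],[0,0,0],[0,0,0]]' --delta_rot '[[0,0,0],[0,0,0],[0,0,0],[0,0,-2],[0,0,-4]]'

```text
time: 5.98
ee_pos: [0.4324, -0.0066, 0.1728]
tool_rot: [[0.252, 0.968, -0.003], [0.968, -0.252, 0.0], [-0.0, -0.003, -1.0]]
ft_force: [-0.1, 0.5, -1.1]
finger_gap: 0.0165
grasp_force: 88.0
```

>>> carry_out --grip '[0,0,0,0,0]' --slide '[[0,0,0],[0,0,0],[0,0,0],[0,0,0],[0,0,0]]' --delta_rot '[[0,0,-6],[0,0,-6],[0,0,-6],[0,0,-5],[0,0,-3]]'

```text
time: 6.4
ee_pos: [0.4325, -0.0056, 0.1727]
tool_rot: [[-0.202, 0.979, -0.003], [0.979, 0.202, 0.001], [0.001, -0.003, -1.0]]
ft_force: [0.0, -0.5, -1.7]
finger_gap: 0.0164
grasp_force: 88.0
```

```bash
python3 - <<'E'
from h import *
W=[];B=[]
for i in range(12):
    im=vision.grab_frame('side')[:,:,::-1]; 
    if i%3==0: B.append(im)
    W.append(im); s=monitor.get_state(); print(round(s['time'],2),s['ft_force'].round(1),s['torque'].round(3))
np.savez_compressed('seq.npz',W=W)
t=vision.grab_frame('top')[:,:,::-1]
a=cv2.resize(t[120:270,270:420],None,fx=2.6,fy=2.6,interpolation=cv2.INTER_CUBIC)
b=cv2.resize(W[-1][95:265,270:420],None,fx=2.6,fy=2.6,interpolation=cv2.INTER_CUBIC)
c=np.zeros((442,780,3),np.uint8); c[:390,:390]=a; c[:,390:]=b; cv2.imwrite('pics/m2.png',c); print(monitor.get_state()['ee_pos'])
E
```

```text
6.45 [ 0.3 -0.6 -1.8] [ 0.139  0.109 -0.03 ]
6.5 [ 0.9  0.  -1.5] [ 0.148 -0.014  0.007]
6.55 [-0.5  0.5 -2. ] [0.171 0.057 0.017]
6.6 [ 0.1 -0.1 -1.8] [ 0.137  0.058 -0.026]
6.65 [-0.  -0.4 -1.2] [ 0.155 -0.01   0.005]
6.7 [ 0.  -0.8 -1.5] [ 0.142 -0.006 -0.02 ]
6.75 [ 0.2 -0.4 -1.8] [ 0.158 -0.031  0.022]
6.8 [-1.2 -0.4 -1. ] [ 0.196  0.024 -0.027]
6.85 [-0.1  0.4 -2.2] [ 0.141  0.071 -0.021]
6.9 [ 0.1 -0.6 -0.8] [ 0.186  0.046 -0.007]
6.95 [-0.  -0.2 -1.6] [0.15  0.042 0.056]
7.0 [ 0.4  0.3 -2.1] [0.18  0.014 0.032]
[ 0.43401697 -0.0053277   0.17431809]
```

View pics/m2.png

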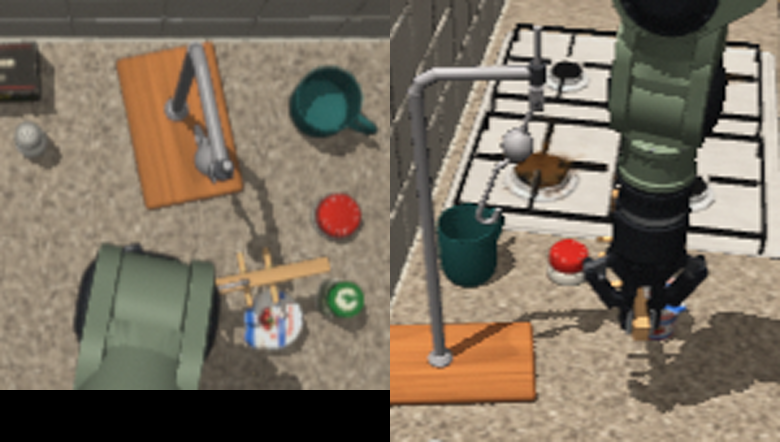

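Top panel: the bar is held level below the gripper, with its far end at about (330,265) in the crop. Side panel: the boss is at about (538,75), and the hook is swung to +x with its ball at (517,145) and bend at (488,213).

```bash
python3 - <<'E'
from h import *
W=np.load('seq.npz')['W'].astype(int); med=np.median(W,0)
b=np.array([.561,-.080,.432]); n=np.array([-.198,.980,0])
ex=np.array([.980,.198,0])
def onplane(p):
    o,d=ray('side',p); X=o+d*((b-o)@n)/(d@n); return (X-b)@ex*1000,(X-b)[2]*1000
for px in ((270+(517-390)/2.6,95+145/2.6),(270+(488-390)/2.6,95+213/2.6),(270+(538-390)/2.6,95+103/2.6)): print('plane x,z',np.round(onplane(px)))
T=vision.grab_frame
for i,f in enumerate(W):
    g=f[115:200,285:345]; g=cv2.GaussianBlur(g.astype(np.uint8),(0,0),1)
    c=cv2.HoughCircles(cv2.cvtColor(g,cv2.COLOR_BGR2GRAY),cv2.HOUGH_GRADIENT,1,20,param1=80,param2=8,minRadius=5,maxRadius=8)
    if c is not None: x,y,r=c[0,0]; print(round(6.4+.05*i,2),np.round(onplane((x+285,y+115))),r)
s=monitor.get_state();t=s['ee_pos'];R=s['tool_rot']
e=onz('top',(270+330/2.6,120+265/2.6),.19); print('far end',e,'pred',t-R[:,0]*(.0975+.12), 'eye pred px',proj('top',t-R[:,0]*.0975+[0,0,.1065]))
E
```

```text
plane x,z [ 18. -88.]
plane x,z [  50. -179.]
plane x,z [ -4. -37.]
6.4 [ 19. -87.] 7.4
6.45 [ 16. -24.] 7.4
6.5 [ 16. -24.] 7.4
6.55 [ -17. -122.] 7.4
6.6 [ -17. -122.] 7.4
6.65 [ 16. -24.] 7.4
6.7 [ -38. -246.] 7.4
6.75 [ 16. -24.] 7.4
6.8 [ -17. -122.] 7.4
6.85 [ -17. -122.] 7.4
6.9 [ -17. -122.] 7.4
6.95 [ 16. -24.] 7.4
far end [ 0.47471737 -0.22117106  0.19      ] pred [ 0.47717907 -0.218502    0.17432469] eye pred px [358.80490706 229.4663897 ]
```

The hook appears to seat high (about -0.19). I'll raise the bar slightly, move in to just outside the swing, then creep in.

>>> carry_out --grip '[0,0,0,0,0]' --slide '[[0,5,-6],[0,15,0],[0,20,0],[0,14,0],[0,7,0]]' --delta_rot '[[0,0,0],[0,0,0],[0,0,0],[0,0,0],[0,0,0]]'

```text
time: 7.47
ee_pos: [0.4962, 0.007, 0.1809]
tool_rot: [[-0.199, 0.98, 0.002], [0.98, 0.199, -0.0], [-0.001, 0.002, -1.0]]
ft_force: [0.3, 0.7, -1.5]
finger_gap: 0.0169
grasp_force: 88.0
```

>>> carry_out --grip '[0,0,0,0,0]' --slide '[[0,3,0],[0,1,0],[0,0.6,0],[0,0.6,0],[0,0.6,0]]' --delta_rot '[[0,0,0],[0,0,0],[0,0,0],[0,0,0],[0,0,0]]'

```text
time: 7.88
ee_pos: [0.4989, 0.0078, 0.1803]
tool_rot: [[-0.198, 0.98, -0.0], [0.98, 0.198, 0.0], [0.0, -0.0, -1.0]]
ft_force: [0.1, -0.3, -1.1]
finger_gap: 0.0168
grasp_force: 88.0
```

>>> carry_out --grip '[0,0,0,0,0]' --slide '[[0,0.6,0],[0,0.6,0],[0,0.6,0],[0,0.6,0],[0,0.6,0]]' --delta_rot '[[0,0,0],[0,0,0],[0,0,0],[0,0,0],[0,0,0]]'

```text
time: 8.3
ee_pos: [0.5024, 0.0085, 0.1803]
tool_rot: [[-0.198, 0.98, 0.0], [0.98, 0.198, -0.0], [-0.0, 0.0, -1.0]]
ft_force: [0.4, 0.2, -1.4]
finger_gap: 0.0164
grasp_force: 88.0
```

>>> carry_out --grip '[0,0,0,0,0]' --slide '[[0,0.6,0],[0,0.6,0],[0,0.6,0],[0,0.6,0],[0,0.6,0]]' --delta_rot '[[0,0,0],[0,0,0],[0,0,0],[0,0,0],[0,0,0]]'

```text
time: 8.72
ee_pos: [0.5054, 0.0091, 0.1803]
tool_rot: [[-0.199, 0.98, -0.0], [0.98, 0.199, 0.0], [0.0, -0.0, -1.0]]
ft_force: [-0.2, -0.3, -0.8]
finger_gap: 0.0162
grasp_force: 88.0
```

>>> carry_out --grip '[0,0,0,0,0]' --slide '[[0,0.6,0],[0,0.6,0],[0,0.6,0],[0,0.6,0],[0,0.6,0]]' --delta_rot '[[0,0,0],[0,0,0],[0,0,0],[0,0,0],[0,0,0]]'

```text
time: 9.13
ee_pos: [0.5083, 0.0097, 0.1803]
tool_rot: [[-0.199, 0.98, -0.0], [0.98, 0.199, 0.0], [0.0, -0.0, -1.0]]
ft_force: [-0.6, 0.0, -1.6]
finger_gap: 0.0165
grasp_force: 88.0
```

>>> carry_out --grip '[0,0,0,0,0]' --slide '[[0,0.6,0],[0,0.6,0],[0,0.6,0],[0,0.6,0],[0,0.6,0]]' --delta_rot '[[0,0,0],[0,0,0],[0,0,0],[0,0,0],[0,0,0]]'

```text
time: 9.55
ee_pos: [0.5112, 0.0103, 0.1803]
tool_rot: [[-0.198, 0.98, -0.0], [0.98, 0.198, -0.0], [-0.0, -0.0, -1.0]]
ft_force: [-0.8, -0.4, -0.9]
finger_gap: 0.0166
grasp_force: 88.0
```

>>> carry_out --grip '[0,0,0,0,0]' --slide '[[0,0.6,0],[0,0.6,0],[0,0.6,0],[0,0.6,0],[0,0.6,0]]' --delta_rot '[[0,0,0],[0,0,0],[0,0,0],[0,0,0],[0,0,0]]'

```text
time: 9.97
ee_pos: [0.5142, 0.0109, 0.1803]
tool_rot: [[-0.199, 0.98, -0.0], [0.98, 0.199, 0.0], [0.0, 0.0, -1.0]]
ft_force: [0.1, -0.1, -1.8]
finger_gap: 0.0163
grasp_force: 88.0
```

```bash
python3 - <<'E'
from h import *
t=vision.grab_frame('top')[:,:,::-1]; W=vision.grab_frame('side')[:,:,::-1]
a=cv2.resize(t[150:250,300:400],None,fx=4,fy=4,interpolation=cv2.INTER_CUBIC)
b=cv2.resize(W[100:220,285:385],None,fx=4,fy=4,interpolation=cv2.INTER_CUBIC)
c=np.zeros((480,800,3),np.uint8); c[:400,:400]=a; c[:,400:]=b; cv2.imwrite('pics/m3.png',c); s=monitor.get_state();print(s['ee_pos'])
E
```

```text
[0.51425848 0.01087262 0.18026405]
```

View pics/m3.png

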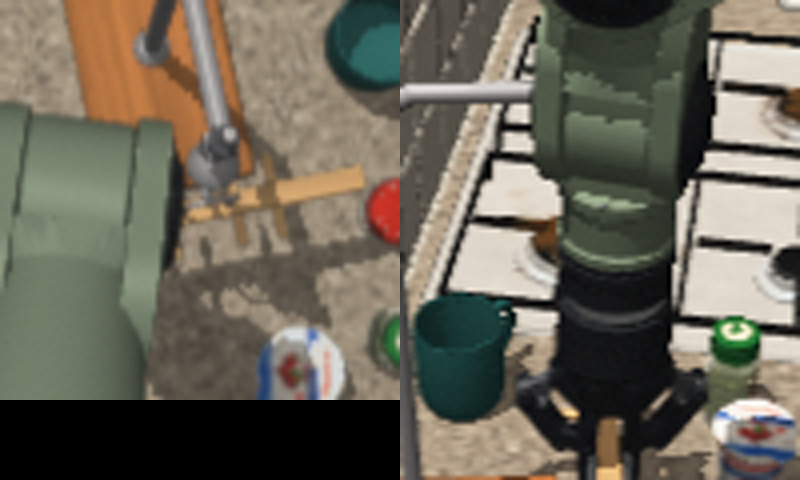

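Top panel: the eye (around (218,203)) lines up with the hook plane under the boss (220,140), and the wrist clears the stand's arm. The side view is now blocked. I'll keep creeping.

>>> carry_out --grip '[0,0,0,0,0]' --slide '[[0,0.6,0],[0,0.6,0],[0,0.6,0],[0,0.6,0],[0,0.6,0]]' --delta_rot '[[0,0,0],[0,0,0],[0,0,0],[0,0,0],[0,0,0]]'

```text
time: 10.48
ee_pos: [0.5172, 0.0115, 0.1803]
tool_rot: [[-0.198, 0.98, 0.0], [0.98, 0.198, 0.0], [0.0, 0.0, -1.0]]
ft_force: [0.3, -0.4, -1.9]
finger_gap: 0.0164
grasp_force: 88.0
```

>>> carry_out --grip '[0,0,0,0,0]' --slide '[[0,0.6,0],[0,0.6,0],[0,0.6,0],[0,0.6,0],[0,0.6,0]]' --delta_rot '[[0,0,0],[0,0,0],[0,0,0],[0,0,0],[0,0,0]]'

```text
time: 10.9
ee_pos: [0.5201, 0.0121, 0.1803]
tool_rot: [[-0.199, 0.98, 0.0], [0.98, 0.199, 0.0], [-0.0, 0.0, -1.0]]
ft_force: [-0.1, -0.7, -1.6]
finger_gap: 0.0168
grasp_force: 88.0
```

>>> carry_out --grip '[0,0,0,0,0]' --slide '[[0,0.6,0],[0,0.6,0],[0,0.6,0],[0,0.6,0],[0,0.6,0]]' --delta_rot '[[0,0,0],[0,0,0],[0,0,0],[0,0,0],[0,0,0]]'

```text
time: 11.32
ee_pos: [0.5231, 0.0127, 0.1803]
tool_rot: [[-0.199, 0.98, -0.0], [0.98, 0.199, 0.0], [0.0, -0.0, -1.0]]
ft_force: [-0.3, 0.0, -1.7]
finger_gap: 0.0163
grasp_force: 88.0
```

>>> carry_out --grip '[0,0,0,0,0]' --slide '[[0,0.6,0],[0,0.6,0],[0,0.6,0],[0,0.6,0],[0,0.6,0]]' --delta_rot '[[0,0,0],[0,0,0],[0,0,0],[0,0,0],[0,0,0]]'

```text
time: 11.73
ee_pos: [0.526, 0.0133, 0.1803]
tool_rot: [[-0.198, 0.98, -0.0], [0.98, 0.198, 0.0], [0.0, -0.0, -1.0]]
ft_force: [0.1, 0.6, -1.9]
finger_gap: 0.0166
grasp_force: 88.0
```

>>> carry_out --grip '[0,0,0,0,0]' --slide '[[0,0.6,0],[0,0.6,0],[0,0.6,0],[0,0.6,0],[0,0.6,0]]' --delta_rot '[[0,0,0],[0,0,0],[0,0,0],[0,0,0],[0,0,0]]'

```text
time: 12.15
ee_pos: [0.5289, 0.0139, 0.1803]
tool_rot: [[-0.198, 0.98, -0.0], [0.98, 0.198, -0.0], [-0.0, -0.0, -1.0]]
ft_force: [-1.1, -0.7, -2.0]
finger_gap: 0.0162
grasp_force: 88.1
```

>>> carry_out --grip '[0,0,0,0,0]' --slide '[[0,0.6,0],[0,0.6,0],[0,0.6,0],[0,0.6,0],[0,0.6,0]]' --delta_rot '[[0,0,0],[0,0,0],[0,0,0],[0,0,0],[0,0,0]]'

```text
time: 12.57
ee_pos: [0.5319, 0.0145, 0.1803]
tool_rot: [[-0.199, 0.98, -0.0], [0.98, 0.199, 0.0], [0.0, 0.0, -1.0]]
ft_force: [0.0, 0.4, -2.4]
finger_gap: 0.0166
grasp_force: 88.1
```

>>> carry_out --grip '[0,0,0,0,0]' --slide '[[0,0.6,0],[0,0.6,0],[0,0.6,0],[0,0.6,0],[0,0.6,0]]' --delta_rot '[[0,0,0],[0,0,0],[0,0,0],[0,0,0],[0,0,0]]'

```text
time: 12.98
ee_pos: [0.5348, 0.0151, 0.1803]
tool_rot: [[-0.199, 0.98, -0.0], [0.98, 0.199, 0.0], [0.0, -0.0, -1.0]]
ft_force: [-0.0, 0.1, -2.7]
finger_gap: 0.0164
grasp_force: 88.0
```

>>> carry_out --grip '[0,0,0,0,0]' --slide '[[0,0.6,0],[0,0.6,0],[0,0.6,0],[0,0.6,0],[0,0.6,0]]' --delta_rot '[[0,0,0],[0,0,0],[0,0,0],[0,0,0],[0,0,0]]'

```text
time: 13.4
ee_pos: [0.5377, 0.0157, 0.1803]
tool_rot: [[-0.199, 0.98, -0.0], [0.98, 0.199, 0.0], [0.0, -0.0, -1.0]]
ft_force: [-0.3, 0.4, -0.2]
finger_gap: 0.0165
grasp_force: 88.0
```

>>> carry_out --grip '[0,0,0,0,0]' --slide '[[0,0.6,0],[0,0.6,0],[0,0.6,0],[0,0.6,0],[0,0.6,0]]' --delta_rot '[[0,0,0],[0,0,0],[0,0,0],[0,0,0],[0,0,0]]'

```text
time: 13.82
ee_pos: [0.5407, 0.0163, 0.1803]
tool_rot: [[-0.199, 0.98, 0.0], [0.98, 0.199, -0.0], [-0.0, 0.0, -1.0]]
ft_force: [-0.3, -1.2, -1.9]
finger_gap: 0.0167
grasp_force: 88.0
```

>>> carry_out --grip '[0,0,0,0,0]' --slide '[[0,0.6,0],[0,0.6,0],[0,0.6,0],[0,0.6,0],[0,0.6,0]]' --delta_rot '[[0,0,0],[0,0,0],[0,0,0],[0,0,0],[0,0,0]]'

```text
time: 14.23
ee_pos: [0.5436, 0.0169, 0.1803]
tool_rot: [[-0.199, 0.98, 0.0], [0.98, 0.199, -0.0], [-0.0, 0.0, -1.0]]
ft_force: [0.3, 0.2, -1.7]
finger_gap: 0.0165
grasp_force: 88.0
```

>>> carry_out --grip '[0,0,0,0,0]' --slide '[[0,0.6,0],[0,0.6,0],[0,0.6,0],[0,0.6,0],[0,0.6,0]]' --delta_rot '[[0,0,0],[0,0,0],[0,0,0],[0,0,0],[0,0,0]]'

```text
time: 14.65
ee_pos: [0.5466, 0.0174, 0.1803]
tool_rot: [[-0.199, 0.98, -0.0], [0.98, 0.199, 0.0], [0.0, -0.0, -1.0]]
ft_force: [-0.2, -0.6, -1.4]
finger_gap: 0.0164
grasp_force: 88.0
```

>>> carry_out --grip '[0,0,0,0,0]' --slide '[[0,0.6,0],[0,0.6,0],[0,0.6,0],[0,0.6,0],[0,0.6,0]]' --delta_rot '[[0,0,0],[0,0,0],[0,0,0],[0,0,0],[0,0,0]]'

```text
time: 15.07
ee_pos: [0.5495, 0.018, 0.1803]
tool_rot: [[-0.199, 0.98, 0.0], [0.98, 0.199, -0.0], [-0.0, 0.0, -1.0]]
ft_force: [-0.2, -0.6, -1.1]
finger_gap: 0.0169
grasp_force: 88.0
```

>>> carry_out --grip '[0,0,0,0,0]' --slide '[[0,0.6,0],[0,0.6,0],[0,0.6,0],[0,0.6,0],[0,0.6,0]]' --delta_rot '[[0,0,0],[0,0,0],[0,0,0],[0,0,0],[0,0,0]]'

```text
time: 15.48
ee_pos: [0.5524, 0.0186, 0.1803]
tool_rot: [[-0.199, 0.98, -0.0], [0.98, 0.199, 0.0], [0.0, -0.0, -1.0]]
ft_force: [0.1, 0.3, -2.0]
finger_gap: 0.0165
grasp_force: 88.0
```

```bash
python3 - <<'E'
from h import *
F=[];T=[];I=[]
for i in range(14):
    I.append(vision.grab_frame('top')[:,:,::-1]); s=monitor.get_state(); F.append(s['ft_force']);T.append(s['torque'])
print(np.mean(F,0).round(2),np.mean(T,0).round(3),np.std(F,0).round(2),s['time'],s['ee_pos'])
R=[slice(165,215),slice(330,380)]
print('motion',[int((cv2.absdiff(I[i+1],I[i])[R[0],R[1]].max(2)>25).sum()) for i in range(13)])
big=lambda x:cv2.resize(x[160:210,335:385],None,fx=8,fy=8,interpolation=cv2.INTER_CUBIC)
cv2.imwrite('pics/m4.png',np.hstack([big(I[0]),big(I[-1])]))
E
```

```text
[-0.11  0.25 -1.54] [ 0.158  0.044 -0.007] [0.35 0.38 0.53] 16.1833 [0.55241261 0.01861169 0.18028004]
motion [5, 1, 5, 1, 2, 1, 0, 1, 0, 0, 1, 0, 0]
```

View pics/m4.png

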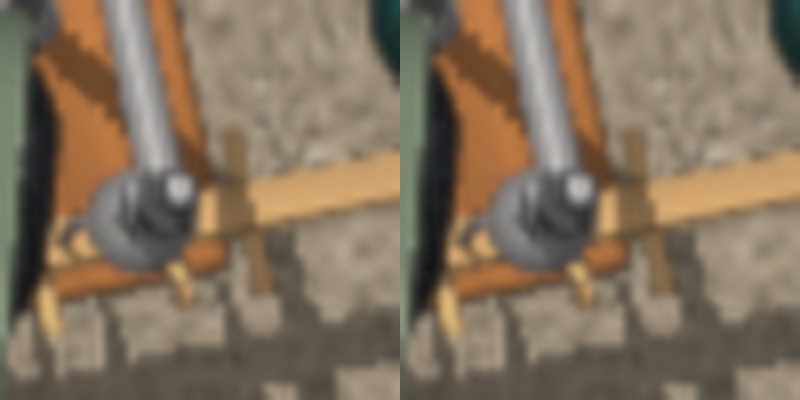

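The two frames 0.65 s apart are identical: the hook is still, with the ball at (142,225) in the crop just below the boss (165,205). I'll check the lean by projection.

```bash
python3 - <<'E'
from h import *
b=np.array([.561,-.080,.432]); ex=np.array([.980,.198,0])
print('boss',proj('top',b),'obs',(335+170/8,160+202/8))
for th in (-.1,0,.07,.15): print(th,proj('top',b+ex*.06*np.sin(th)-[0,0,.031+.06*np.cos(th)]))
print('obs',(335+142/8-.5,160+225/8-.5))
E
```

```text
boss [355.53479807 184.97281663] obs (356.25, 185.25)
-0.1 [353.05394854 190.46490631]
0 [352.57313383 188.23338829]
0.07 [352.2472415  186.65930229]
0.15 [351.88753316 184.85775695]
obs (352.25, 187.625)
```

>>> carry_out --grip '[0,0,0,0,0]' --slide '[[0,1,0],[0,1,0],[0,1,0],[0,1,0],[0,1,0]]' --delta_rot '[[0,0,0],[0,0,0],[0,0,0],[0,0,0],[0,0,0]]'

```text
time: 16.6
ee_pos: [0.5574, 0.0196, 0.1803]
tool_rot: [[-0.199, 0.98, 0.0], [0.98, 0.199, -0.0], [-0.0, 0.0, -1.0]]
ft_force: [0.2, -0.1, -1.6]
finger_gap: 0.0161
grasp_force: 88.0
```

```bash
python3 - <<'E'
from h import *
F=[];T=[];I=[]
for i in range(24):
    I.append(vision.grab_frame('top')[:,:,::-1]); s=monitor.get_state(); F.append(s['ft_force']);T.append(s['torque'])
print(np.mean(F[8:],0).round(2),np.mean(T[8:],0).round(3),s['time'],s['ee_pos'])
print('motion',[int((cv2.absdiff(I[i+1],I[i])[165:215,330:380].max(2)>25).sum()) for i in range(23)])
g=cv2.cvtColor(I[-1],cv2.COLOR_BGR2GRAY)[160:210,335:385]
c=cv2.HoughCircles(cv2.resize(g,None,fx=4,fy=4,interpolation=cv2.INTER_CUBIC),cv2.HOUGH_GRADIENT,1,40,param1=80,param2=10,minRadius=20,maxRadius=32)
print(c[0,:2]/4+[335,160,0] if c is not None else None)
E
```

```text
[-0.31  0.03 -1.48] [ 0.152  0.049 -0.009] 17.8 [0.5573152  0.01961203 0.18028317]
motion [7, 6, 2, 7, 1, 1, 0, 0, 0, 0, 0, 0, 0, 0, 1, 0, 1, 0, 0, 0, 1, 0, 0]
[[345.375     170.875       7.8499999]
 [343.875     197.875       7.0250001]]
```

The hook is quiet and in contact (fx about -0.3 N). Next I slide down the shank.

>>> carry_out --grip '[0,0,0,0,0]' --slide '[[0,-0.5,1.5],[0,-0.5,3],[0,-0.5,3],[0,-0.5,3],[0,-0.5,3]]' --delta_rot '[[0,0,0],[0,0,0],[0,0,0],[0,0,0],[0,0,0]]'

```text
time: 18.22
ee_pos: [0.5546, 0.0191, 0.1663]
tool_rot: [[-0.199, 0.98, -0.0], [0.98, 0.199, 0.0], [0.0, -0.0, -1.0]]
ft_force: [-0.4, 0.5, -1.0]
finger_gap: 0.0168
grasp_force: 88.0
```

>>> carry_out --grip '[0,0,0,0,0]' --slide '[[0,-0.5,3],[0,-0.5,3],[0,-0.5,3],[0,-0.5,3],[0,-0.5,2]]' --delta_rot '[[0,0,0],[0,0,0],[0,0,0],[0,0,0],[0,0,0]]'

```text
time: 18.63
ee_pos: [0.5522, 0.0186, 0.1523]
tool_rot: [[-0.198, 0.98, -0.0], [0.98, 0.198, 0.0], [0.0, -0.0, -1.0]]
ft_force: [0.3, 0.3, -0.8]
finger_gap: 0.0169
grasp_force: 88.0
```

>>> carry_out --grip '[0,0,0,0,0]' --slide '[[0,0,1.5],[0,0,1.5],[0,0,1.5],[0,0,1.5],[0,0,1]]' --delta_rot '[[0,0,0],[0,0,0],[0,0,0],[0,0,0],[0,0,0]]'

```text
time: 19.05
ee_pos: [0.5524, 0.0186, 0.1456]
tool_rot: [[-0.199, 0.98, 0.0], [0.98, 0.199, -0.0], [-0.0, -0.0, -1.0]]
ft_force: [-0.3, 0.1, -2.5]
finger_gap: 0.0161
grasp_force: 88.0
```

```bash
cat > feel.py <<'E'
from h import *
F=[];T=[]
for i in range(6):
    I=vision.grab_frame('top'); s=monitor.get_state(); F.append(s['ft_force']);T.append(s['torque'])
e=s['ee_pos']-s['tool_rot'][:,0]*.0975+[0,0,.1065]-np.array([.561,-.080,.432])
print(np.mean(F,0).round(2),np.mean(T,0).round(3),s['time'],'eye stand',(e@[.98,.198,0]*1000).round(1),(e@[-.198,.98,0]*1000).round(1),(e[2]*1000).round(1))
E
python3 feel.py
```

```text
[-0.19 -0.38 -1.57] [0.158 0.024 0.004] 19.35 eye stand 11.2 0.9 -179.6
```

>>> carry_out --grip '[0,0,0,0,0]' --slide '[[0,0,1],[0,0,1],[0,0,1],[0,0,1],[0,0,1]]' --delta_rot '[[0,0,0],[0,0,0],[0,0,0],[0,0,0],[0,0,0]]'

```text
time: 19.77
ee_pos: [0.5524, 0.0186, 0.1406]
tool_rot: [[-0.199, 0.98, -0.0], [0.98, 0.199, 0.0], [0.0, -0.0, -1.0]]
ft_force: [0.1, -0.0, -1.8]
finger_gap: 0.0162
grasp_force: 88.0
```

```bash
python3 feel.py
```

```text
[-0.41 -0.22 -1.99] [0.177 0.041 0.001] 20.0667 eye stand 11.2 0.9 -184.7
```

>>> carry_out --grip '[0,0,0,0,0]' --slide '[[0,0,0.5],[0,0,0.5],[0,0,0.5],[0,0,0.5],[0,0,0]]' --delta_rot '[[0,0,0],[0,0,0],[0,0,0],[0,0,0],[0,0,0]]'

```text
time: 20.48
ee_pos: [0.5523, 0.0186, 0.1387]
tool_rot: [[-0.198, 0.98, -0.0], [0.98, 0.198, -0.0], [0.0, -0.0, -1.0]]
ft_force: [-0.2, 0.3, -1.9]
finger_gap: 0.0164
grasp_force: 88.0
```

```bash
python3 feel.py
```

```text
[-0.34 -0.36 -1.7 ] [ 0.154  0.033 -0.019] 20.7833 eye stand 11.2 0.9 -186.7
```

>>> carry_out --grip '[0,0,0,0,0]' --slide '[[0,0,0.5],[0,0,0.5],[0,0,0.5],[0,0,0],[0,0,0]]' --delta_rot '[[0,0,0],[0,0,0],[0,0,0],[0,0,0],[0,0,0]]'

```text
time: 21.2
ee_pos: [0.5523, 0.0186, 0.1372]
tool_rot: [[-0.199, 0.98, -0.0], [0.98, 0.199, 0.0], [0.0, -0.0, -1.0]]
ft_force: [-0.5, -0.1, -2.8]
finger_gap: 0.0165
grasp_force: 88.0
```

```bash
python3 feel.py
```

```text
[ 0.1  -0.04 -1.69] [ 0.156  0.033 -0.008] 21.5 eye stand 11.2 0.9 -188.2
```

>>> carry_out --grip '[0,0,0,0,0]' --slide '[[0,0,0.5],[0,0,0.5],[0,0,0.5],[0,0,0],[0,0,0]]' --delta_rot '[[0,0,0],[0,0,0],[0,0,0],[0,0,0],[0,0,0]]'

```text
time: 21.92
ee_pos: [0.5523, 0.0186, 0.1357]
tool_rot: [[-0.198, 0.98, -0.0], [0.98, 0.198, 0.0], [0.0, -0.0, -1.0]]
ft_force: [0.3, -0.3, -1.5]
finger_gap: 0.0165
grasp_force: 88.0
```

```bash
python3 feel.py
```

```text
[ 0.13 -0.08 -1.29] [ 0.164  0.021 -0.012] 22.2167 eye stand 11.1 0.9 -189.7
```

>>> carry_out --grip '[0,0,0,0,0]' --slide '[[0,0,0.5],[0,0,0.5],[0,0,0.5],[0,0,0],[0,0,0]]' --delta_rot '[[0,0,0],[0,0,0],[0,0,0],[0,0,0],[0,0,0]]'

```text
time: 22.63
ee_pos: [0.5524, 0.0186, 0.1343]
tool_rot: [[-0.199, 0.98, -0.0], [0.98, 0.199, 0.0], [0.0, -0.0, -1.0]]
ft_force: [-1.4, 0.3, -0.5]
finger_gap: 0.0166
grasp_force: 88.0
```

```bash
python3 feel.py
```

```text
[-0.13  0.08 -1.12] [ 0.124  0.065 -0.022] 22.9333 eye stand 11.1 0.9 -191.3
```

>>> carry_out --grip '[0,0,0,0,0]' --slide '[[0,0,0.5],[0,0,0],[0,0,0],[0,0,0],[0,0,0]]' --delta_rot '[[0,0,0],[0,0,0],[0,0,0],[0,0,0],[0,0,0]]'

```text
time: 23.35
ee_pos: [0.5525, 0.0186, 0.1339]
tool_rot: [[-0.199, 0.98, 0.0], [0.98, 0.199, -0.0], [-0.0, 0.0, -1.0]]
ft_force: [-0.3, -1.0, -0.1]
finger_gap: 0.0164
grasp_force: 88.2
```

```bash
python3 feel.py
```

```text
[0.04 0.07 0.07] [ 0.007 -0.006 -0.027] 23.65 eye stand 11.2 0.8 -191.7
```

The hook now carries the bar at z' = -191.7. I'll bring the hook back to straight before releasing.

>>> carry_out --grip '[0,0,0,0,0]' --slide '[[0,-0.5,0],[0,-1,0],[0,-1,0.1],[0,-1,0],[0,-1,0.1]]' --delta_rot '[[0,0,0],[0,0,0],[0,0,0],[0,0,0],[0,0,0]]'

```text
time: 24.07
ee_pos: [0.5478, 0.0177, 0.1336]
tool_rot: [[-0.199, 0.98, -0.0], [0.98, 0.199, -0.0], [-0.0, -0.0, -1.0]]
ft_force: [-0.0, -1.0, -0.2]
finger_gap: 0.0165
grasp_force: 88.2
```

>>> carry_out --grip '[0,0,0,0,0]' --slide '[[0,-1,0],[0,-1,0.1],[0,-1,0],[0,-1,0],[0,-0.5,0]]' --delta_rot '[[0,0,0],[0,0,0],[0,0,0],[0,0,0],[0,0,0]]'

```text
time: 24.48
ee_pos: [0.5434, 0.0168, 0.1335]
tool_rot: [[-0.198, 0.98, -0.0], [0.98, 0.198, -0.0], [0.0, -0.0, -1.0]]
ft_force: [-0.0, 0.1, 0.0]
finger_gap: 0.0164
grasp_force: 88.2
```

```bash
python3 feel.py; python3 feel.py
```

```text
[ 0.05  0.08 -0.08] [0.026 0.009 0.002] 24.7833 eye stand 2.2 0.8 -192.0
[-0.1  -0.18 -0.46] [0.045 0.002 0.02 ] 25.0833 eye stand 2.2 0.9 -192.0
```

>>> carry_out --grip '[10,14,16,17,18]' --slide '[[0,0,0],[0,0,0],[0,0,0],[0,0,0],[0,0,0]]' --delta_rot '[[0,0,0],[0,0,0],[0,0,0],[0,0,0],[0,0,0]]' --force 20

```text
time: 25.5
ee_pos: [0.5435, 0.0169, 0.1335]
tool_rot: [[-0.199, 0.98, -0.0], [0.98, 0.199, 0.0], [0.0, -0.0, -1.0]]
ft_force: [-0.4, -0.0, -0.5]
finger_gap: 0.0181
grasp_force: 0.5
```

>>> carry_out --grip '[19,20,22,24,27]' --slide '[[0,0,0],[0,0,0],[0,0,0],[0,0,0],[0,0,0]]' --delta_rot '[[0,0,0],[0,0,0],[0,0,0],[0,0,0],[0,0,0]]'

```text
time: 25.92
ee_pos: [0.5436, 0.0168, 0.1335]
tool_rot: [[-0.199, 0.98, 0.0], [0.98, 0.199, -0.0], [-0.0, 0.0, -1.0]]
ft_force: [0.3, -0.6, 0.4]
finger_gap: 0.027
grasp_force: 0.0
```

>>> carry_out --grip '[32,38,44,50,56]' --slide '[[0,0,0],[0,0,0],[0,0,0],[0,0,0],[0,0,0]]' --delta_rot '[[0,0,0],[0,0,0],[0,0,0],[0,0,0],[0,0,0]]'

```text
time: 26.33
ee_pos: [0.5436, 0.0168, 0.1335]
tool_rot: [[-0.199, 0.98, -0.0], [0.98, 0.199, 0.0], [0.0, -0.0, -1.0]]
ft_force: [-0.1, -0.9, 0.5]
finger_gap: 0.0562
grasp_force: 0.0
```

```bash
python3 - <<'E'
from h import *
s=monitor.get_state(); im=vision.grab_frame('wrist')[:,:,::-1]; t=vision.grab_frame('top')[:,:,::-1]
c=np.zeros((400,800,3),np.uint8); c[:250,:400]=cv2.resize(im,(400,250)); c[:,400:]=cv2.resize(t[140:240,310:410],None,fx=4,fy=4,interpolation=cv2.INTER_CUBIC)
cv2.imwrite('pics/m5.png',c); print(s['ee_pos'],s['ft_force'],s['finger_gap'],s['grasp_force'])
E
```

```text
[0.54357446 0.01684116 0.13347161] [-0.0719738  -0.91144141  0.49559058] 0.056188895480959296 0.0
```

View pics/m5.png

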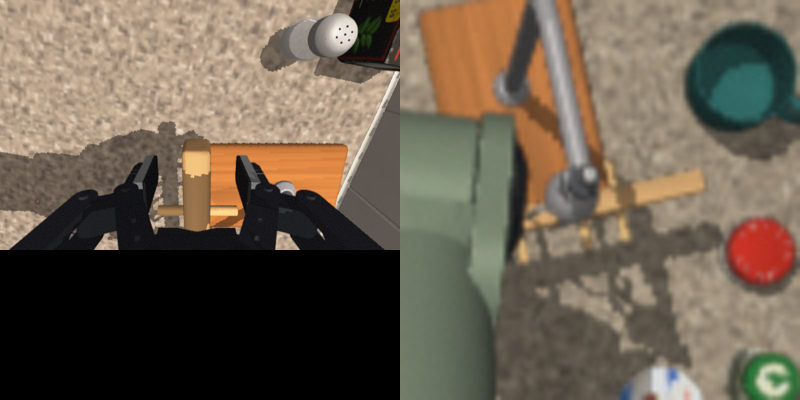

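Wrist panel: the bar sits centred between the open fingers (197,180) and touches neither. Top panel: the bar hangs straight under the hook. I'll retreat along the bar's axis and check.

>>> carry_out --grip '[56,56,56,56,56]' --slide '[[5,0,0],[10,0,0],[15,0,0],[15,0,0],[15,0,0]]' --delta_rot '[[0,0,0],[0,0,0],[0,0,0],[0,0,0],[0,0,0]]'

```text
time: 26.85
ee_pos: [0.5312, 0.077, 0.1335]
tool_rot: [[-0.199, 0.98, -0.0], [0.98, 0.199, 0.0], [0.0, -0.0, -1.0]]
ft_force: [0.2, 0.3, 0.4]
finger_gap: 0.0561
grasp_force: 0.0
```

>>> carry_out --grip '[56,56,56,56,56]' --slide '[[15,-10,0],[10,-30,-10],[5,-35,-10],[0,-35,-10],[0,-20,0]]' --delta_rot '[[0,0,0],[0,0,0],[0,0,0],[0,0,0],[0,0,0]]'

```text
time: 27.27
ee_pos: [0.3948, 0.0801, 0.1642]
tool_rot: [[-0.2, 0.98, -0.001], [0.98, 0.2, 0.0], [0.0, -0.001, -1.0]]
ft_force: [-0.6, 0.7, 0.2]
finger_gap: 0.056
grasp_force: 0.0
```

```bash
python3 - <<'E'
from h import *
I=[vision.grab_frame('side')[:,:,::-1] for _ in range(14)]
t=vision.grab_frame('top')[:,:,::-1]
print([int((cv2.absdiff(I[i+1],I[i])[100:290,270:400].max(2)>25).sum()) for i in range(13)])
c=np.zeros((480,800,3),np.uint8); c[:400,:400]=cv2.resize(t[140:240,310:410],None,fx=4,fy=4,interpolation=cv2.INTER_CUBIC); c[:,400:]=cv2.resize(I[-1][100:260,250:383],(400,480),interpolation=cv2.INTER_CUBIC)
cv2.imwrite('pics/m6.png',c); print(monitor.get_state()['ee_pos'])
E
```

```text
[826, 790, 734, 570, 341, 177, 84, 54, 43, 81, 100, 115, 155]
[0.39835139 0.07923208 0.1633161 ]
```

View pics/m6.png

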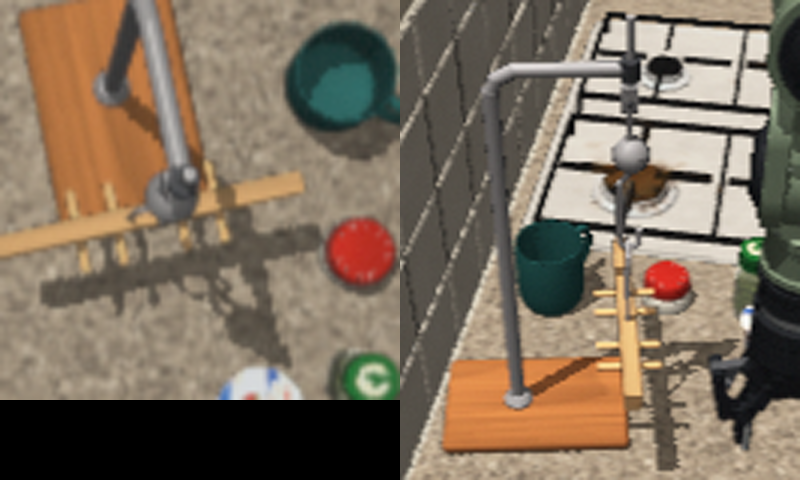

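The bar hangs level in the bend, with the hook straight (ball at (630,155), bar from (618,245) to (632,395)) and the arm clear. I'll check that it's quiet.

```bash
python3 - <<'E'
from h import *
C=[]
for _ in range(30):
    g=vision.grab_frame('side')[:,:,::-1]; h=cv2.cvtColor(g,cv2.COLOR_BGR2HSV)
    m=cv2.inRange(h,(8,70,90),(28,255,255)); m[:175]=0;m[218:]=0;m[:,:312]=0;m[:,338:]=0
    M=cv2.moments(m,True); C.append((M['m10']/M['m00'],M['m01']/M['m00']))
C=np.array(C); print(C[:,0].round(1)); print(C[:,1].round(1)); s=monitor.get_state(); print(s['time'],s['ft_force'])
E
```

```text
[324.  323.8 323.8 323.8 323.9 323.9 324.2 324.6 324.7 324.9 325.  325.2
 325.1 325.  324.7 324.6 324.5 324.3 324.  323.8 323.8 323.7 323.8 323.9
 324.2 324.3 324.6 324.9 325.1 325.1]
[202.4 202.5 202.7 202.6 202.5 202.4 202.7 202.8 202.6 202.8 202.6 202.8
 202.6 202.4 202.7 202.7 202.6 202.4 202.1 202.1 202.5 202.6 202.5 202.2
 202.5 202.9 202.5 202.8 202.7 202.7]
29.5167 [ 0.15540899 -0.44705116  0.51001812]
```

```bash
python3 -c "
from bench import close_job
print(close_job())"
```

```text
the job is handed in; nothing more can be done
None
```

The bar is hanging level from the hook's bend, swaying only about 2 mm. The gripper is well clear, and I've handed the job in at about 30 s of the 64 s allowed; the hand-in returned no verdict.

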